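# Put away the press stack

## Robot

A 6-joint arm with a two-finger parallel gripper is mounted at the origin on a cart in front of the work surface, level with it; the furniture and walls round the work are solid. World frame = base frame: x ahead of the robot, y to its left, z up, the work surface at z = 0. Lengths are in m, angles in rad, forces in N, time in s.
With the tool pointing down it reaches from about 0.375 to 0.975 m from the base axis. Payload 3.8 kg.
Tool frame: the origin (TCP) lies midway between the tips of the shut fingers; the grasp point (between the pads) lies bot.grasp_offset behind it (bot.grasp_offset is the distance from the TCP to the grasp point, in m); z points along the fingers, y is the direction in which the jaws open and shut (so a half turn about z gives the same grasp; the last joint's range is limited). The gripper opens to 85 mm and grips with 20 to 120 N. Pads are 22 mm wide; open, the fingers measure 114 mm over their backs; the gripper's body (76 mm by 85 mm) begins 54 mm behind the grasp point. The pads swing forward as they close: fully open they stand 13 mm farther back than shut.
Start: joints at [1.09, 0.264, 1.604, -0, 1.274, -0.037], TCP at [0.29, 0.61, 0.231] pointing down, gripper open.
Joint ranges: [-2.63, 2.63], [-0.94, 2.18], [0.31, 2.57], [-1.31, 4.45], [0, 2.66], [-2.55, 2.55]. Speed limits (rad/s): [2.57, 2.57, 3.14, 3.14, 3.14, 3.14].

## Interface

Orientations are given as a rotation vector (axis times angle).
In Python, from workcell import read_state, viewer, job, bot gives the robot as it stands.
- The arm moves only by the shell command python3 -m crank 'ROWS' [FORCE]. ROWS is text: rows parted by semicolons, each of 7 numbers parted by spaces: the shift along the tool's x, y, z in mm, then the turn, a rotation vector about the tool's x, y, z in rad, then the closure in counts, from 0 (fully open) to 255 (shut). A call has 1 to 20 rows; each row is the pose to reach, as a shift and turn from the pose commanded when the call began, along the tool's axes at that moment; what a row does not reach only later rows make up. A row lasts 1/8 s, in which the tool goes at most 62.5 mm and 10.7 degrees, less where a joint would pass 70% of its speed; a pose out of reach is approached as far as the arm can. A call with a gripper value outside its range is refused whole. The fingers move at their own pace and stop on an object; FORCE is the grip in N (left out, the last holds). Time passes only in rows, so rows that repeat a pose let the fingers close. It gives the time, the measured TCP pose, the force and the opening at its end, in the units of the state.
- read_state(): the state, without advancing time (a new reading comes with each control period).
- viewer.read_camera(name): name is "scene" or "top"; returns a dict with "pixels" (400x640x3 uint8, red, green, blue), "vertical_fov" (degrees; the focal length in pixels is half the picture's height over the tangent of half this angle, whatever the lens; pixels are square), "cx", "cy" (the principal point, pixels), "k1" (the pictures are not rectified: a ray, as slopes to the right and down, at radius r is drawn at 1 + k1 r^2 times it, then the intrinsics apply), "view" (4x4, takes a point from world to camera coordinates). Camera axes: x right, y up, looking along -z (the intrinsics and any distortion apply to the point x, -y, -z); pixel columns grow to the right and rows downward; lengths in m; the calibration is good to about 2 mm. A picture is of the moment at which its call begins. There is no depth.
- job.finish_job(): hands the job in, once; it reports no verdict.
The state is a dict: "time": time; "q": joint angles; "joint_vel": joint speeds; "joint_torque": joint torques, N m; "tool_pos": TCP position; "tcp_rot": TCP orientation; "wrist_force": force on the tool from outside, world axes, zero at the start; "torque": the same for the moment, N m; "width": opening from 0.0 (shut) to 1.0 (fully open).
Only numpy, scipy, OpenCV 4.12 (cv2) and the standard library are available. Lean on these libraries where they do the work, as an engineer would, in place of code of your own. Each camera call takes 0.05 s, during which the arm holds its last target.

## Task

The tooling of the hand press stands stacked on the steel block. Take the stack apart from the top, one part at a time, and lay each part flat, same way up, in the wooden nest of its own outline: disc in the round one, hexagonal die in the six-sided one, square pad in the square one, platen in the oblong one. Set the parts down rather than dropping them, and leave the ring clamp and the borax tablet where they lie.

Things in the scene. Friction and masses are not known exactly. Their poses are not given: they have to be found in the camera images.
- spacer_disc: round steel disc, 32 mm diameter, 20 mm thick, about 0.12 kg. Top of the stack, underside 70 mm above the bench. Origin at the centre of its underside, z up. Part of the stack at the start; like the other three parts it is 20 mm thick with a flat top and lies loose on what is below it, turned and shifted a little at random.
- hex_die: six-sided brass block, 40 mm across flats (46 mm across corners), about 0.2 kg. Second from the top of the stack, under the disc. Origin at the centre of its underside, z up.Its x axis is square to one pair of flats; the other flats follow every 60 degrees. Part of the stack at the start; like the other three parts it is 20 mm thick with a flat top and lies loose on what is below it, turned and shifted a little at random.
- rubber_pad: square block of hard black rubber, 46 x 46 mm, about 0.07 kg. Third from the top of the stack, under the hexagonal die. Origin at the centre of its underside, z up.x and y are square to its sides. Part of the stack at the start; like the other three parts it is 20 mm thick with a flat top and lies loose on what is below it, turned and shifted a little at random.
- platen: oblong steel block, 50 mm along its x, 74 mm along its y, about 0.45 kg. Bottom of the stack, lying on a fixed square steel bench block (84 x 84 mm, 10 mm high). Origin at the centre of its underside, z up. Part of the stack at the start; like the other three parts it is 20 mm thick with a flat top and lies loose on what is below it, turned and shifted a little at random.
- nest_round: round wooden nest, 60 mm outside, with a round recess of 48 mm diameter. 9 mm high in all, fixed to the bench: 4 mm floor, rim 6 mm wide standing 5 mm above the floor; origin at the centre of its underside, so the part rests 4 mm above the origin.
- nest_hex: six-sided wooden nest, 68 mm across flats outside, with a six-sided recess 56 mm across flats. Its x axis is square to one pair of flats. 9 mm high in all, fixed to the bench: 4 mm floor, rim 6 mm wide standing 5 mm above the floor; origin at the centre of its underside, so the part rests 4 mm above the origin.
- nest_square: square wooden nest, 74 x 74 mm outside, with a square recess 62 x 62 mm. x and y are square to its sides. 9 mm high in all, fixed to the bench: 4 mm floor, rim 6 mm wide standing 5 mm above the floor; origin at the centre of its underside, so the part rests 4 mm above the origin.
- nest_oblong: oblong wooden nest, 78 x 102 mm outside, with a recess 66 mm along its x and 90 mm along its y. 9 mm high in all, fixed to the bench: 4 mm floor, rim 6 mm wide standing 5 mm above the floor; origin at the centre of its underside, so the part rests 4 mm above the origin.
- ring_clamp: bystander: turned wooden ring clamp, 114 x 25 x 22 mm, lying loose on the bench beyond the stack. Long axis x, origin in the middle of its underside.
- borax_cone: bystander: white borax tablet, 43 mm diameter, 15 mm high, lying loose on the bench beyond the stack. Origin at the centre of its underside.
Not all that is in view belongs to the job. Of the things shaped like the hex_die, the brass one is meant. Several things have the shape of the platen; the one meant has the colours described above.

How it is judged:
On the way, in this order (a step that is already met when the one before it is completed fails the run):
1. the spacer disc lies flat in its own nest (horizontal distance between spacer_disc and nest_round below 0.013 m and z of spacer_disc in the frame of nest_round below 0.007 m and angle between spacer_disc's own z axis and vertical below 0.08 rad and linear speed of spacer_disc below 0.02 m/s and distance of each of hex_die, rubber_pad, platen from where it was at the start of the episode below 0.04 m), for 0.2 s.
2. the hexagonal die lies flat in its own nest (horizontal distance between hex_die and nest_hex below 0.013 m and z of hex_die in the frame of nest_hex below 0.007 m and angle between hex_die's own z axis and vertical below 0.08 rad and linear speed of hex_die below 0.02 m/s and distance of each of rubber_pad, platen from where it was at the start of the episode below 0.04 m), for 0.2 s.
3. the square pad lies flat in its own nest (horizontal distance between rubber_pad and nest_square below 0.013 m and z of rubber_pad in the frame of nest_square below 0.007 m and angle between rubber_pad's own z axis and vertical below 0.08 rad and linear speed of rubber_pad below 0.02 m/s and distance of platen from where it was at the start of the episode below 0.04 m), for 0.2 s.
4. the oblong platen lies flat in its own nest (horizontal distance between platen and nest_oblong below 0.013 m and z of platen in the frame of nest_oblong below 0.007 m and angle between platen's own z axis and vertical below 0.08 rad and linear speed of platen below 0.02 m/s), for 0.2 s.
At the end, for the whole second after the job is handed in: Each part rests released (under 0.02 m/s) in the nest of its own outline: within 13 mm of the nest centre from above, underside under 7 mm above the nest underside, tilt under 0.08 rad. They were put away one by one from the top; parts still stacked had moved under 40 mm (all of step 4 and horizontal distance between spacer_disc and nest_round below 0.013 m and z of spacer_disc in the frame of nest_round below 0.007 m and angle between each of spacer_disc, hex_die, rubber_pad's own z axis and vertical below 0.08 rad and linear speed of each of spacer_disc, hex_die, rubber_pad below 0.02 m/s and horizontal distance between hex_die and nest_hex below 0.013 m and z of hex_die in the frame of nest_hex below 0.007 m and horizontal distance between rubber_pad and nest_square below 0.013 m and z of rubber_pad in the frame of nest_square below 0.007 m); the robot touches nothing.
It fails at once if a part is dropped (falls free, faster than 0.4 m/s) ((contact force between spacer_disc and anything else below 0.02 N and linear speed of spacer_disc above 0.4 m/s) or (contact force between hex_die and anything else below 0.02 N and linear speed of hex_die above 0.4 m/s) or (contact force between rubber_pad and anything else below 0.02 N and linear speed of rubber_pad above 0.4 m/s) or (contact force between platen and anything else below 0.02 N and linear speed of platen above 0.4 m/s)).
It fails at once if the ring clamp or the borax tablet is moved by more than 20 mm (distance of any of ring_clamp, borax_cone from where it was at the start of the episode above 0.02 m).
It also fails if it takes over 107 s, if anything falls off the work surface, if the arm or the gripper's body presses on something with over 40 N, if the wrist force passes 120 N, or if a joint passes its speed limit or range.

## Working session

There is one attempt and no reset: what is moved stays moved. The work goes in short steps, Python scripts to look and compute and a shell command to move; the robot and the scene stay as the last step left them, time stands still between calls to the robot, and variables do not carry over. Pictures are saved under pics/ and viewed, and the job is handed in when it is done.

```bash
ls; mkdir -p pics
python3 - <<'E'
from workcell import read_state, viewer, job, bot
import cv2
print(read_state(), bot.grasp_offset)
for n in("scene","top"):
    c=viewer.read_camera(n); cv2.imwrite(f"pics/{n}0.png",c["pixels"][...,::-1])
    print(n,{k:v for k,v in c.items() if k!="pixels"})
E
```

```text
pics
{'time': 0.0, 'q': array([ 1.09009924e+00,  2.64789915e-01,  1.60536197e+00, -4.52136079e-06,
        1.27368957e+00, -3.68952756e-02]), 'joint_vel': array([-0.00086355,  0.00065542, -0.00111086, -0.00113016, -0.00051702,
       -0.00160931]), 'joint_torque': array([ 1.17471402e-03, -5.15105045e+01, -3.67313612e+01,  2.85405031e-04,
        1.28287612e-02,  2.36313207e-05]), 'tool_pos': array([0.28949495, 0.60896927, 0.22994374]), 'tcp_rot': array([-0.69128709, -3.06400481,  0.00341589]), 'wrist_force': array([ 0.17452256, -0.05601741,  0.67656629]), 'torque': array([-0.04623182,  0.03761144, -0.00680484]), 'width': 1.0024275995243634} 0.0187
scene {'vertical_fov': 55.283482876660365, 'cx': 325.1239167175626, 'cy': 201.49690106313454, 'k1': 0.005000824288352705, 'view': array([[-0.7652218 , -0.64346763, -0.01962154,  0.40455786],
       [ 0.28919282, -0.37082397,  0.88252881, -0.2233457 ],
       [-0.57515485,  0.66965588,  0.46984881, -0.55571088],
       [ 0.        ,  0.        ,  0.        ,  1.        ]])}
top {'vertical_fov': 53.88888341508677, 'cx': 315.4942194418818, 'cy': 194.24671943917843, 'k1': -0.055319964997286225, 'view': array([[ 0.01488699, -0.99987155,  0.00593788, -0.01717612],
       [ 0.99697751,  0.01529625,  0.07616997, -0.56786716],
       [-0.07625101,  0.00478599,  0.99707717, -0.95191986],
       [ 0.        ,  0.        ,  0.        ,  1.        ]])}
```

View pics/scene0.png

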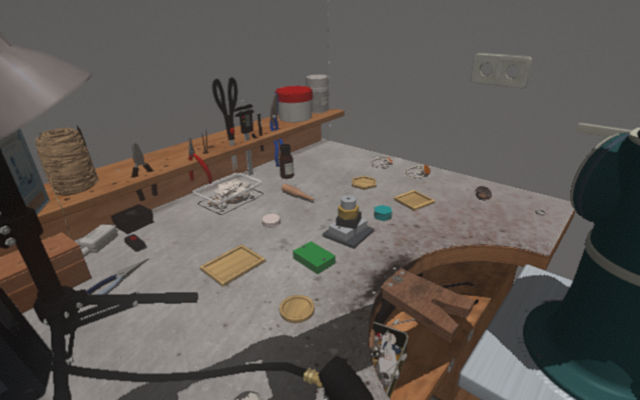

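View pics/top0.png

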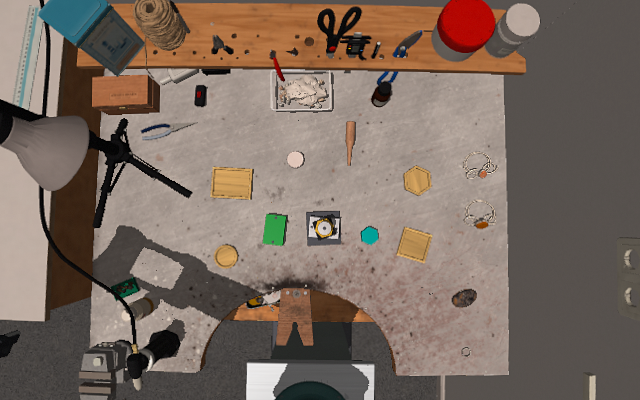

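The top view shows the stack at about (324,228). The nests are: round (226,256), oblong (232,183), hex (417,181), square (414,245). The green block (275,229) has the platen's shape and the teal hexagon (370,235) the die's shape. Neither is steel or brass, so both are decoys. The ring clamp is at (350,143) and the borax tablet at (296,159). Next I'll look at enlarged crops.

```bash
cat > h.py <<'E'
import numpy as np, cv2
from scipy.spatial.transform import Rotation as R
from workcell import read_state, viewer, job, bot
def K(c):
    f=200/np.tan(np.radians(c["vertical_fov"]/2)); return np.array([[f,0,c["cx"]],[0,f,c["cy"]],[0,0,1]]),np.array([c["k1"],0,0,0,0.])
def proj(c,P):
    P=np.atleast_2d(P).astype(float);V=c["view"];p=(P@V[:3,:3].T+V[:3,3])*[1,-1,-1]
    k,d=K(c);return cv2.projectPoints(p,np.zeros(3),np.zeros(3),k,d)[0][:,0]
def unproj(c,uv,z):
    uv=np.atleast_2d(uv).astype(float);k,d=K(c)
    n=cv2.undistortPoints(uv[:,None],k,d)[:,0]
    ray=np.c_[n[:,0],-n[:,1],-np.ones(len(n))]@c["view"][:3,:3]
    C=-c["view"][:3,:3].T@c["view"][:3,3]
    z=np.broadcast_to(z,len(n)); return C+ray*((z-C[2])/ray[:,2])[:,None]
def crop(c,u,v,w,h,s,name,draw=()):
    im=c["pixels"][...,::-1]
    u=int(u);v=int(v)
    o=cv2.resize(im[v:v+h,u:u+w],None,fx=s,fy=s,interpolation=cv2.INTER_CUBIC)
    for poly in draw:
        q=((proj(c,poly)-[u,v]+.5)*s).round().astype(np.int32)
        cv2.polylines(o,[q],True,(255,0,255),1)
    for i in range(0,w,10):
        cv2.putText(o,str(u+i),(i*s,8),0,.3,(0,0,255),1); cv2.line(o,(i*s,10),(i*s,14),(0,0,255),1)
    for i in range(0,h,10):
        cv2.putText(o,str(v+i),(0,i*s+4),0,.3,(0,0,255),1)
    cv2.imwrite("pics/"+name,o)
E
python3 - <<'E'
from h import *
c=viewer.read_camera("top");s=viewer.read_camera("scene")
crop(c,285,195,100,70,8,"t_stack.png");crop(s,315,185,80,65,10,"s_stack.png")
print(proj(c,[read_state()["tool_pos"]]),proj(s,[read_state()["tool_pos"]]))
for n,uv in dict(stack=(324,228),round=(226,256),obl=(232,183),hex=(417,181),sq=(414,245)).items(): print(n,unproj(c,uv,.08 if n=="stack" else .009).round(3))
E
```

```text
[[  0.9794109  322.08552761]] [[-74.05469113 504.52924807]]
stack [[ 0.486 -0.029  0.08 ]]
round [[0.412 0.211 0.009]]
obl [[0.594 0.202 0.009]]
hex [[ 0.607 -0.265  0.009]]
sq [[ 0.446 -0.256  0.009]]
```

View pics/t_stack.png

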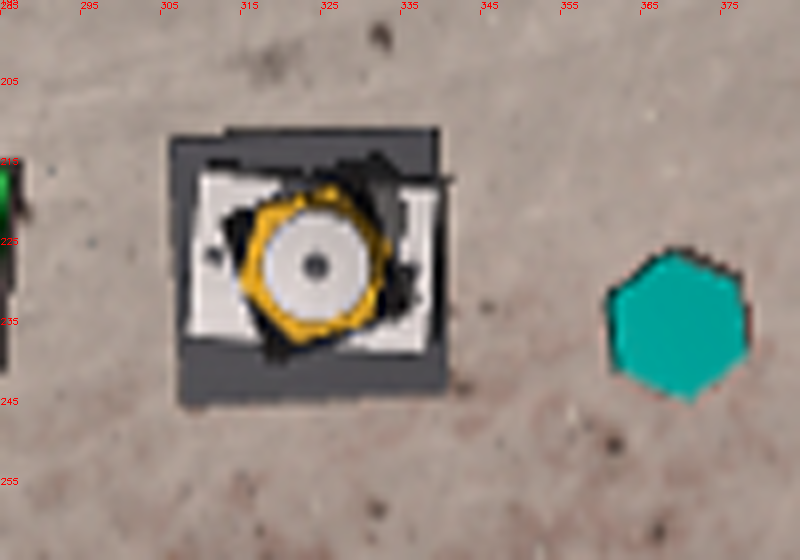

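View pics/s_stack.png

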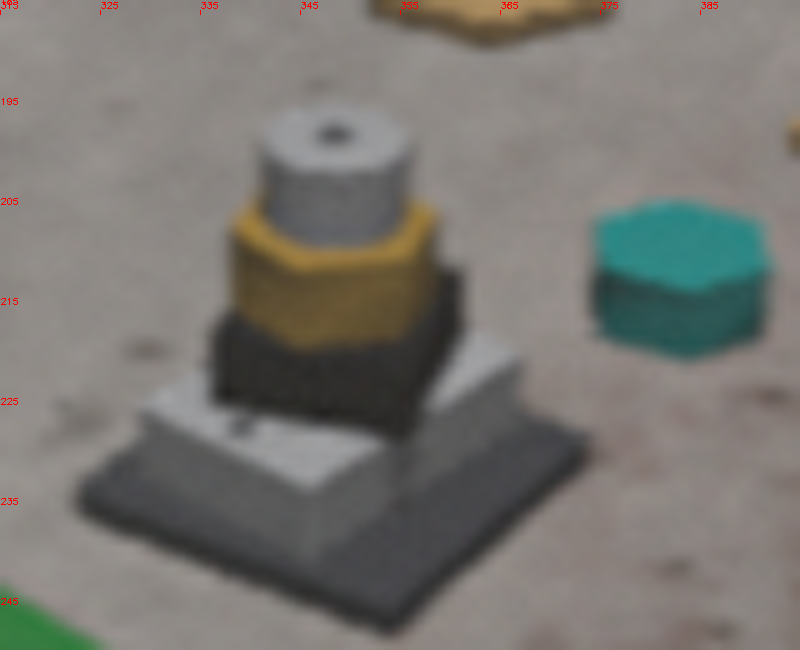

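The crops confirm it: the brass die sits under the grey disc, and the steel platen is under the black pad. The teal hexagon (370,235) and the green block are decoys. Now the nests.

Run:
```python
from h import *
c=viewer.read_camera("top")
import h
ims=[]
for i,(u,v) in enumerate([(202,157),(387,151),(385,217),(197,229)]):
    crop(c,u,v,60,50,6,f"_n{i}.png"); ims.append(cv2.imread(f"pics/_n{i}.png"))
cv2.imwrite("pics/nests.png",np.vstack([np.hstack(ims[:2]),np.hstack(ims[2:])]))
```

```text
(no output)
```

View pics/nests.png

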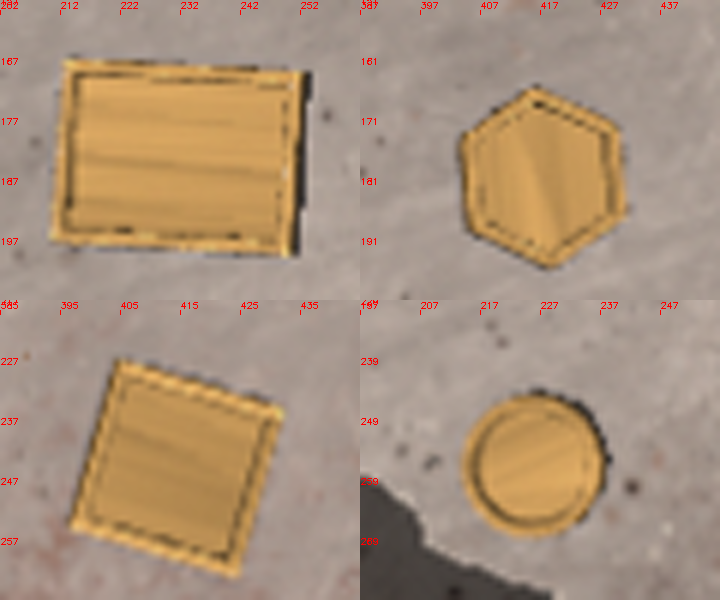

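```bash
cat > fit.py <<'E'
from h import *
from scipy.optimize import least_squares
def rect(a,b): return np.array([[-a,-b],[a,-b],[a,b],[-a,b]])/2
def hexa(af): r=af/np.sqrt(3); t=np.radians(30+60*np.arange(6)); return np.c_[np.cos(t),np.sin(t)]*r
def P3(p,x,z): 
    cc,ss=np.cos(x[2]),np.sin(x[2]); q=p@np.array([[cc,ss],[-ss,cc]])+x[:2]; return np.c_[q,np.full(len(q),z)]
def fit(c,px,poly,z,sym):
    px=np.array(px,float);w=unproj(c,px,z); best=None
    for y0 in np.arange(0,sym,np.radians(10)):
        def res(x):
            q=proj(c,P3(poly,x,z)); d=np.linalg.norm(q[None]-px[:,None],axis=2); j=d.argmin(1); return (q[j]-px).ravel()
        r=least_squares(res,[*w[:,:2].mean(0),y0],x_scale=[.01,.01,.1])
        if best is None or r.cost<best.cost: best=r
    x=best.x.copy(); x[2]=(x[2]+sym/2)%sym-sym/2
    return x,np.sqrt(2*best.cost/len(px))
def C(pts,s,u,v): return np.array(pts,float)/s-.5+[u,v]
E
python3 - <<'E'
from fit import *
c=viewer.read_camera("top"); pi=np.pi
T=dict(obl=(C([(67,60),(307,73),(293,255),(53,240)],6,202,157),rect(.078,.102),.009,pi),
hex=(C([(175,88),(258,128),(265,212),(190,268),(108,228),(100,138)],6,387,151),hexa(.068),.009,pi/3),
sq=(C([(117,60),(283,112),(238,277),(72,227)],6,385,217),rect(.074,.074),.009,pi/2),
die=(C([(330,188),(258,200),(241,275),(300,342),(372,318),(388,247)],8,285,195),hexa(.04),.07,pi/3),
pad=(C([(225,215),(278,360),(410,310),(375,155)],8,285,195),rect(.046,.046),.05,pi/2),
platen=(C([(203,170),(190,335),(423,352),(437,188)],8,285,195),rect(.05,.074),.03,pi))
d=[]
for n,(px,po,z,s) in T.items():
    x,e=fit(c,px,po,z,s); print(n,x.round(4),"rms px",e.round(2)); d.append(P3(po,x,z))
print("disc",unproj(c,C([(316,265)],8,285,195),.09).round(4),"round",unproj(c,C([(174.5,164.5)],6,197,229),.009).round(4))
crop(c,285,195,100,70,8,"fit_t.png",d[3:])
s=viewer.read_camera("scene");crop(s,315,185,80,65,10,"fit_s.png",d[3:])
E
```

```text
obl [ 0.5951  0.2032 -0.0441] rms px 0.35
hex [ 0.6091 -0.2645 -0.4351] rms px 0.54
sq [ 0.4466 -0.2568 -0.2763] rms px 0.6
die [ 0.4874 -0.0291  0.2695] rms px 0.74
pad [ 0.4878 -0.0317  0.342 ] rms px 0.9
platen [ 0.4873 -0.0297 -0.0627] rms px 0.54
disc [[ 0.4866 -0.0289  0.09  ]] round [[0.412  0.2124 0.009 ]]
```

View pics/fit_t.png

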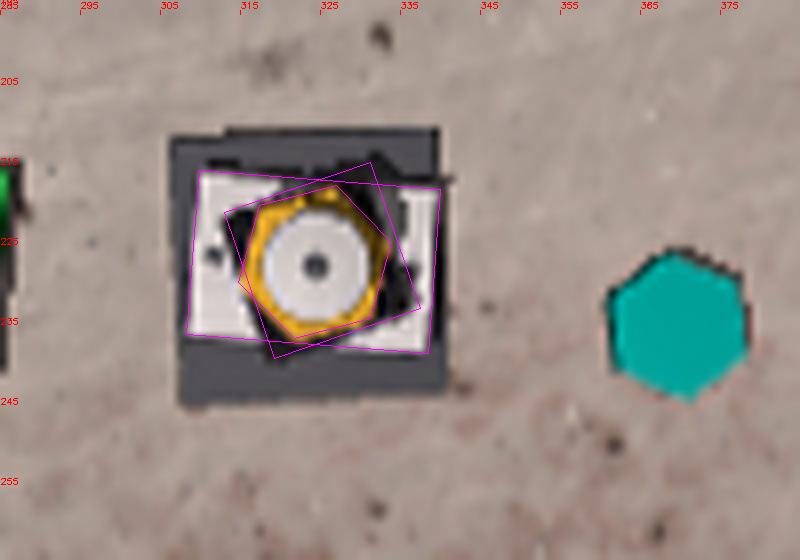

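View pics/fit_s.png

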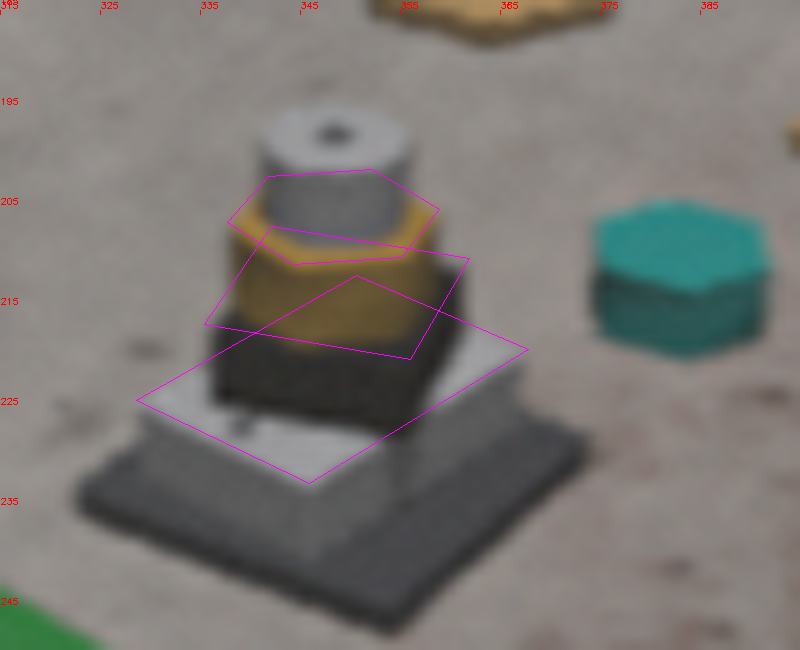

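All fits agree with both views to within 1–2 mm. Next I'll write a helper that turns world targets into tool shifts.

```bash
cat > plan.py <<'E'
import sys
from h import *
# plan.py x y z phi(jaw axis angle, mod pi) ... several waypoints ; phi 'n' keeps
def plan(W):
    s=read_state(); R0=R.from_rotvec(s["tcp_rot"]); M=R0.as_matrix(); p=s["tool_pos"]
    ph0=np.arctan2(M[1,1],M[0,1]); print("t %.2f"%s["time"],"tcp",(p*1000).round(1),"phi %.3f"%ph0,"q1 %.2f q6 %.2f"%(s["q"][0],s["q"][5]),"F",s["wrist_force"].round(1),"w %.3f"%s["width"])
    for x,y,z,ph in W:
        ph=ph0 if ph=="n" else float(ph); d=(ph-ph0+np.pi/2)%np.pi-np.pi/2; a=ph0+d
        yv=np.array([np.cos(a),np.sin(a),0]); zv=np.array([0,0,-1.]); T=np.c_[np.cross(yv,zv),yv,zv]
        print("->",(M.T@(np.array([x,y,z],float)-p)*1000).round(1),(M.T@T and 0) if 0 else R.from_matrix(M.T@T).as_rotvec().round(3))
if __name__=="__main__":
    a=sys.argv[1:]; plan([(float(a[i]),float(a[i+1]),float(a[i+2]),a[i+3]) for i in range(0,len(a),4)])
E
python3 plan.py .4866 -.0289 .16 n .4866 -.0289 .16 0.3 .4866 -.0289 .16 0.0 .4866 -.0289 .16 1.57
```

```text
t 0.35 tcp [289.7 609.4 231. ] phi 1.127 q1 1.09 q6 -0.04 F [-0.2 -0.1 -0.5] w 0.999
-> [-451.9 -491.9   71.2] [-0.001 -0.    -0.   ]
-> [-451.9 -491.9   71.2] [-0.001  0.     0.827]
-> [-451.9 -491.9   71.2] [-1.000e-03  0.000e+00  1.127e+00]
-> [-451.9 -491.9   71.2] [-0.001 -0.    -0.443]
```

```bash
python3 -m crank '-452 -492 0 0 0 1.127 0;-452 -492 0 0 0 1.127 0;-452 -492 0 0 0 1.127 0;-452 -492 0 0 0 1.127 0;-452 -492 0 0 0 1.127 0;-452 -492 0 0 0 1.127 0;-452 -492 0 0 0 1.127 0;-452 -492 0 0 0 1.127 0;-452 -492 0 0 0 1.127 0;-452 -492 0 0 0 1.127 0;-452 -492 0 0 0 1.127 0;-452 -492 0 0 0 1.127 0;-452 -492 0 0 0 1.127 0;-452 -492 71 0 0 1.127 0;-452 -492 71 0 0 1.127 0;-452 -492 71 0 0 1.127 0;-452 -492 71 0 0 1.127 0' 40; python3 plan.py .4866 -.0289 .074 0.0
python3 - <<'E'
from h import *
crop(viewer.read_camera("scene"),270,100,130,120,5,"s1.png")
E
```

```text
time: 2.48
tool_pos: [0.4884, -0.0284, 0.1626]
tcp_rot: [2.218, 2.221, 0.004]
wrist_force: [-0.3, 0.3, -0.0]
width: 1.003
t 2.48 tcp [488.4 -28.4 162.6] phi 0.001 q1 -0.11 q6 -0.11 F [-0.3  0.3 -0. ] w 1.003
-> [-0.5 -2.1 88.6] [0.004 0.    0.001]
```

View pics/s1.png

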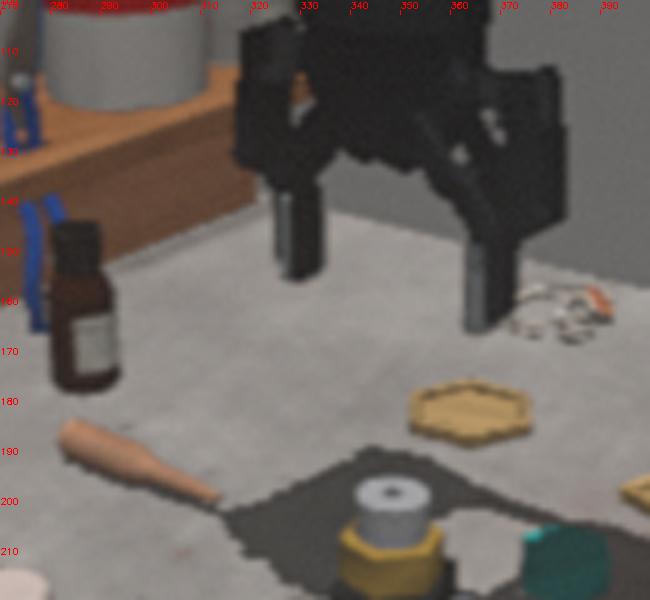

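```bash
python3 -m crank '0 -2 40 0 0 0 0;0 -2 70 0 0 0 0;0 -2 84 0 0 0 0;0 -2 88 0 0 0 0;0 -2 88 0 0 0 90;0 -2 88 0 0 0 90;0 -2 88 0 0 0 90;0 -2 88 0 0 0 90' 40; python3 plan.py .4866 -.0289 .074 0.0
python3 - <<'E'
from h import *
crop(viewer.read_camera("scene"),310,160,80,75,8,"s2.png")
E
```

```text
time: 3.52
tool_pos: [0.4851, -0.0288, 0.0727]
tcp_rot: [2.221, 2.221, 0.001]
wrist_force: [0.2, -0.1, 0.0]
width: 0.647
t 3.52 tcp [485.1 -28.8  72.7] phi -0.000 q1 -0.11 q6 -0.11 F [ 0.2 -0.1  0. ] w 0.647
-> [-0.1  1.5 -1.3] [ 0.001  0.    -0.   ]
```

View pics/s2.png

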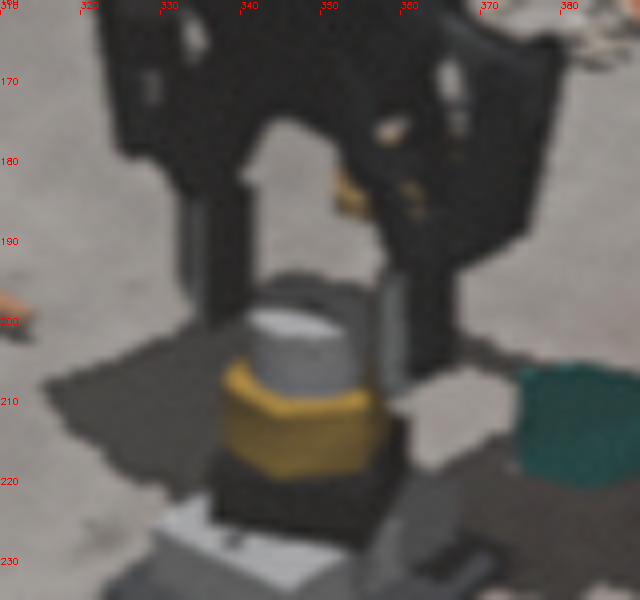

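```bash
python3 -m crank '0 1 -2 0 0 0 90;0 1 -2 0 0 0 130;0 1 -2 0 0 0 150;0 1 -2 0 0 0 170;0 1 -2 0 0 0 200;0 1 -2 0 0 0 200;0 1 -2 0 0 0 200;0 1 -2 0 0 0 200' 40; python3 plan.py .4866 -.0289 .17 0.0 .412 .2124 .17 n
python3 - <<'E'
from h import *
crop(viewer.read_camera("scene"),310,160,80,75,8,"s3.png")
E
```

```text
time: 4.58
tool_pos: [0.4861, -0.0288, 0.0745]
tcp_rot: [2.221, 2.221, 0.001]
wrist_force: [0.6, -0.0, 3.0]
width: 0.355
t 4.58 tcp [486.1 -28.8  74.5] phi -0.000 q1 -0.11 q6 -0.11 F [ 0.6 -0.   3. ] w 0.355
-> [ -0.1   0.5 -95.5] [ 0.001  0.    -0.   ]
-> [241.2 -74.1 -95.5] [ 0.001  0.    -0.   ]
```

View pics/s3.png

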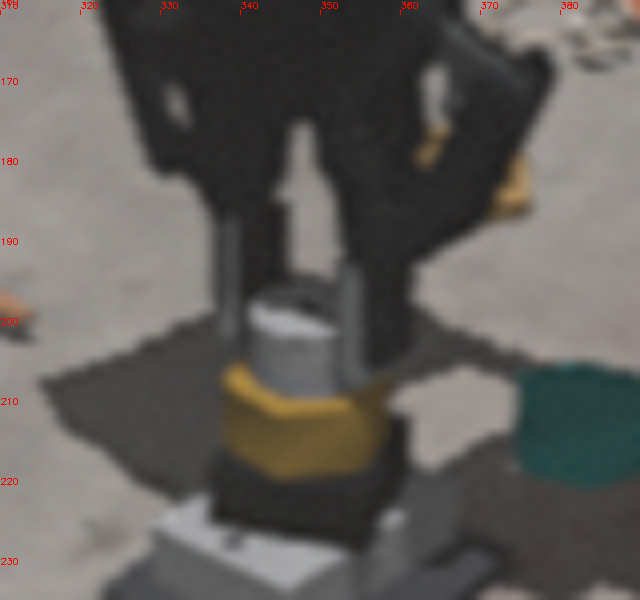

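Run:
```python
from h import *
s=viewer.read_camera("scene")
for z in (.07,.074,.078,.082): print(z,proj(s,[[.4861+sx*.016,-.0288+sy*.011,z] for sx in (-1,1) for sy in (-1,1)]).round(1).tolist())
```

```text
0.07 [[357.3, 206.6], [351.2, 210.5], [345.4, 202.2], [339.2, 206.0]]
0.074 [[357.3, 204.9], [351.2, 208.9], [345.4, 200.6], [339.2, 204.4]]
0.078 [[357.4, 203.3], [351.2, 207.2], [345.5, 199.0], [339.2, 202.8]]
0.082 [[357.4, 201.6], [351.2, 205.5], [345.5, 197.4], [339.2, 201.1]]
```

```bash
python3 -m crank '0 0 -20 0 0 0 200;0 0 -50 0 0 0 200;0 0 -80 0 0 0 200;0 0 -95 0 0 0 200;30 -9 -95 0 0 0 200;65 -20 -95 0 0 0 200;105 -32 -95 0 0 0 200;145 -45 -95 0 0 0 200;185 -57 -95 0 0 0 200;220 -68 -95 0 0 0 200;241 -74 -95 0 0 0 200;241 -74 -95 0 0 0 200;241 -74 -60 0 0 0 200;241 -74 -40 0 0 0 200;241 -74 -40 0 0 0 200'; python3 plan.py .412 .2124 .03 0.0 .412 .2124 .009 n
python3 - <<'E'
from h import *
crop(viewer.read_camera("scene"),255,245,80,75,8,"s4.png")
crop(viewer.read_camera("top"),290,195,70,60,8,"t4.png")
E
```

```text
time: 6.55
tool_pos: [0.4098, 0.2104, 0.1118]
tcp_rot: [-2.221, -2.219, 0.009]
wrist_force: [0.0, -0.7, -1.3]
width: 0.354
t 6.55 tcp [409.8 210.4 111.8] phi -0.001 q1 0.42 q6 0.42 F [ 0.  -0.7 -1.3] w 0.354
-> [ 2.2  2.7 81.8] [-0.005  0.003 -0.001]
-> [  2.3   2.8 102.8] [-0.005  0.003  0.   ]
```

View pics/s4.png

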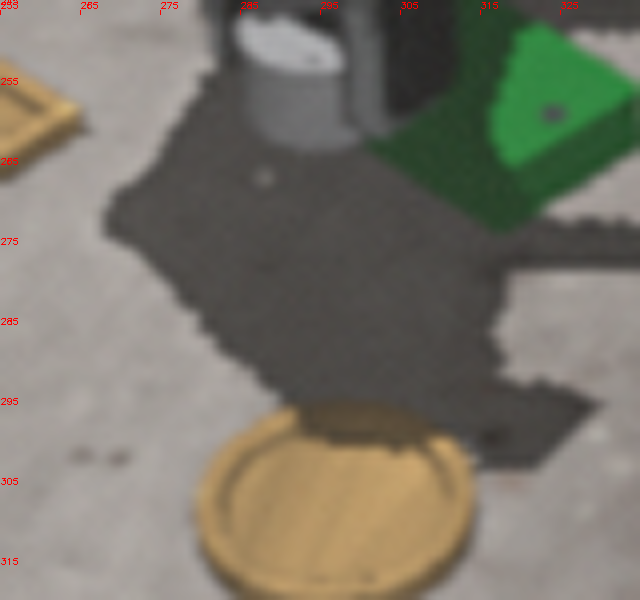

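View pics/t4.png

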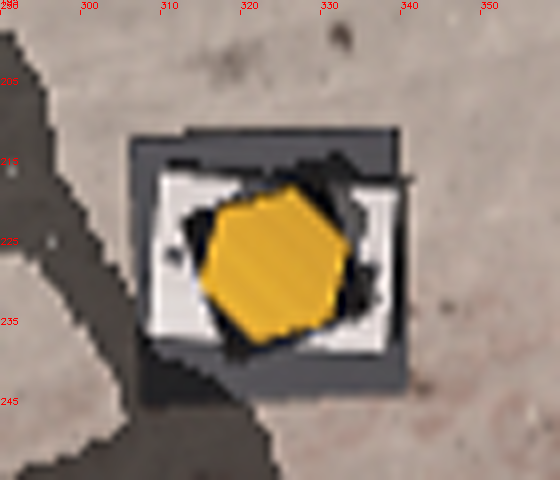

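```bash
python3 -m crank '2 2 30 0 0 0 200;2 2 60 0 0 0 200;2 2 80 0 0 0 200;2 2 88 0 0 0 200;2 2 88 0 0 0 200;2 2 88 0 0 0 200'; python3 plan.py .412 .2124 .0085 0.0
python3 - <<'E'
from h import *
crop(viewer.read_camera("scene"),255,245,80,75,8,"s5.png")
E
```

```text
time: 7.4
tool_pos: [0.415, 0.2147, 0.0276]
tcp_rot: [2.221, 2.221, 0.004]
wrist_force: [-0.3, 0.2, -0.9]
width: 0.353
t 7.40 tcp [415.  214.7  27.6] phi -0.000 q1 0.42 q6 0.42 F [-0.3  0.2 -0.9] w 0.353
-> [-2.3 -3.  19.1] [ 0.002 -0.001 -0.   ]
```

View pics/s5.png

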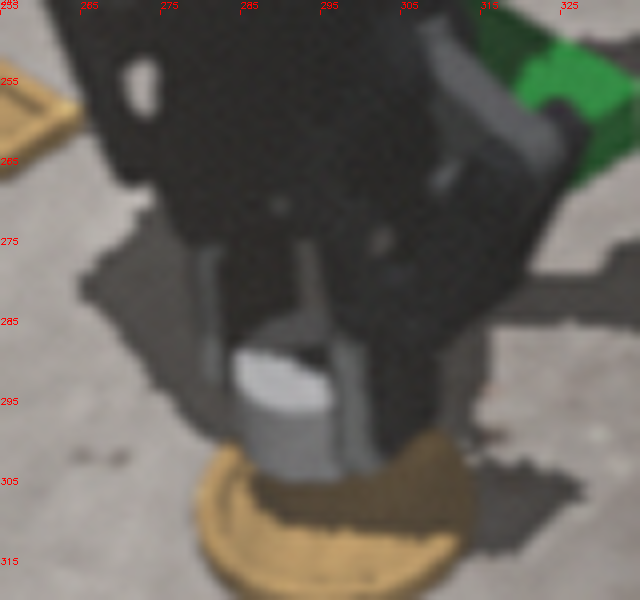

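```bash
python3 -m crank '-2 -3 8 0 0 0 200;-2 -3 13 0 0 0 200;-2 -3 16 0 0 0 200;-2 -3 18 0 0 0 200;-2 -3 19 0 0 0 200;-2 -3 19 0 0 0 200'; python3 plan.py .412 .2124 .0085 0.0
python3 - <<'E'
from h import *
crop(viewer.read_camera("scene"),255,245,80,75,8,"s6.png")
E
```

```text
time: 8.2
tool_pos: [0.4105, 0.2121, 0.0085]
tcp_rot: [-2.221, -2.221, 0.002]
wrist_force: [-5.8, -3.7, 13.6]
width: 0.353
t 8.20 tcp [410.5 212.1   8.5] phi 0.000 q1 0.42 q6 0.42 F [-5.8 -3.7 13.6] w 0.353
-> [ 0.3  1.5 -0. ] [-0.001  0.001  0.   ]
```

View pics/s6.png

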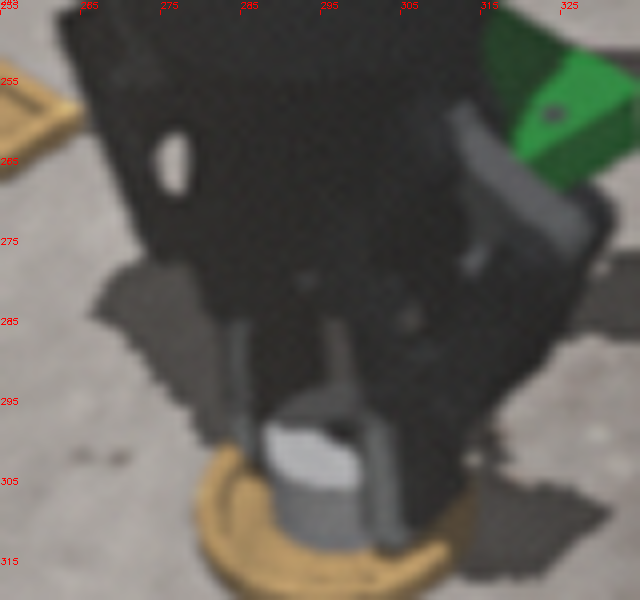

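```bash
python3 -m crank '0 0 0 0 0 0 140;0 0 0 0 0 0 110;0 0 -2 0 0 0 90;0 0 -10 0 0 0 90;0 0 -40 0 0 0 60;0 0 -90 0 0 0 30;0 0 -140 0 0 0 0;-60 18 -140 0 0 0 0;-120 37 -140 0 0 0 0;-180 56 -140 0 0 0 0;-240 76 -140 0 0 0 0;-240 76 -140 0 0 0 0'; python3 plan.py .487 -.029 .15 .25
python3 - <<'E'
from h import *
crop(viewer.read_camera("scene"),255,265,80,75,8,"s7.png")
crop(viewer.read_camera("top"),195,225,70,60,8,"t7.png")
E
```

```text
time: 9.75
tool_pos: [0.4881, -0.0316, 0.1482]
tcp_rot: [2.227, 2.213, 0.001]
wrist_force: [-0.9, 0.8, -0.5]
width: 0.996
t 9.75 tcp [488.1 -31.6 148.2] phi -0.006 q1 -0.12 q6 -0.11 F [-0.9  0.8 -0.5] w 0.996
-> [ 2.6 -1.1 -1.8] [ 0.002  0.001 -0.256]
```

View pics/s7.png

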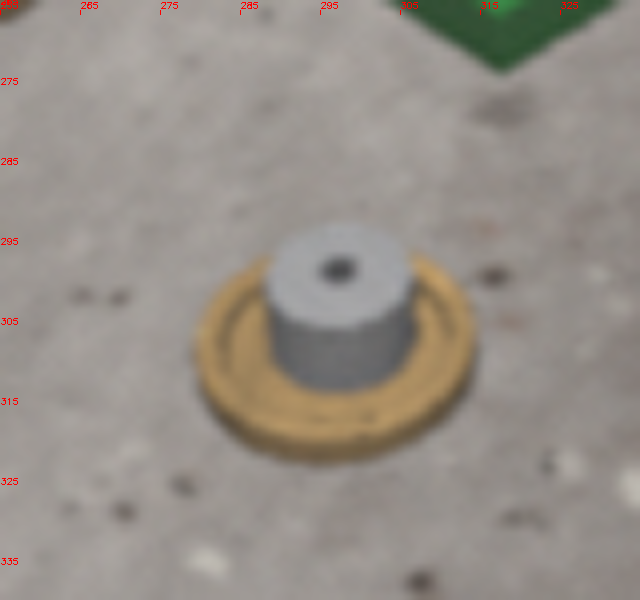

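View pics/t7.png

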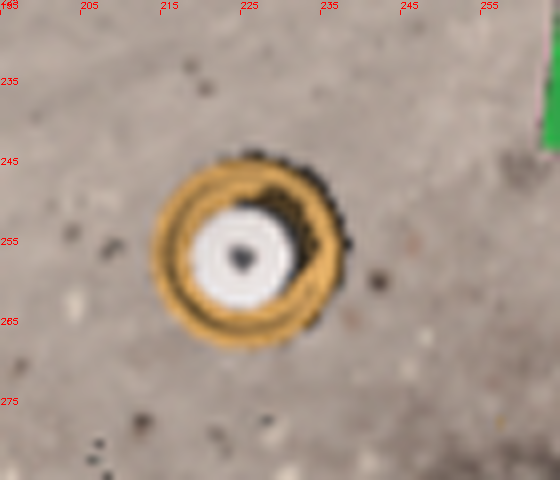

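The disc (hole at (224.6,256.6)) lies flat inside the round rim. Next I'll refit the die and pad with the disc gone.

Run:
```python
from fit import *
c=viewer.read_camera("top")
print(unproj(c,[224.6,256.6],.024))
print(fit(c,C([(293,186),(350,245),(333,318),(260,345),(201,272),(218,207)],8,290,195),hexa(.04),.07,np.pi/3))
```

```text
[[0.41150704 0.21148307 0.024     ]]
(array([ 0.4872735 , -0.02934936,  0.27497986]), np.float64(0.7334347030130859))
```

```bash
python3 -m crank '2 -1 0 0 0 -0.14 0;2 -1 20 0 0 -0.28 0;2 -1 50 0 0 -0.28 0;2 -1 80 0 0 -0.28 0;2 -1 92 0 0 -0.28 0;2 -1 92 0 0 -0.28 0;2 -1 92 0 0 -0.28 50;2 -1 92 0 0 -0.28 90;2 -1 92 0 0 -0.28 90'; python3 plan.py .4873 -.0293 .054 .275
python3 - <<'E'
from h import *
crop(viewer.read_camera("scene"),310,165,80,75,8,"s8.png")
E
```

```text
time: 11.02
tool_pos: [0.4865, -0.0259, 0.0561]
tcp_rot: [1.889, 2.508, 0.001]
wrist_force: [-0.2, -0.4, 0.4]
width: 0.648
t 11.03 tcp [486.5 -25.9  56.1] phi 0.280 q1 -0.10 q6 -0.38 F [-0.2 -0.4  0.4] w 0.648
-> [-3.5 -0.1  2.1] [0.001 0.001 0.005]
```

View pics/s8.png

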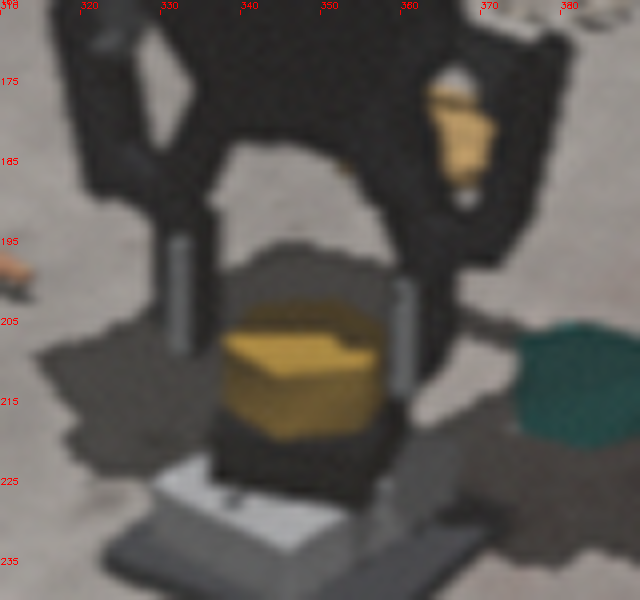

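```bash
python3 -m crank '-2 0 1 0 0 0 90;-3.5 0 2 0 0 0 95;-3.5 0 2 0 0 0 110;-3.5 0 2 0 0 0 125;-3.5 0 2 0 0 0 140;-3.5 0 2 0 0 0 180;-3.5 0 2 0 0 0 180;-3.5 0 2 0 0 0 180' 40; python3 plan.py .4873 -.0293 .17 .275 .6091 -.2645 .17 -.435
python3 - <<'E'
from h import *
crop(viewer.read_camera("scene"),310,165,80,75,8,"s9.png")
E
```

```text
time: 12.08
tool_pos: [0.4868, -0.0293, 0.0535]
tcp_rot: [1.89, 2.51, -0.0]
wrist_force: [-1.8, -1.3, 4.4]
width: 0.507
t 12.07 tcp [486.8 -29.3  53.5] phi 0.280 q1 -0.11 q6 -0.39 F [-1.8 -1.3  4.4] w 0.507
-> [  -0.2    0.5 -116.5] [-0.     0.     0.005]
-> [-259.9   52.5 -116.5] [0.    0.    0.715]
```

View pics/s9.png

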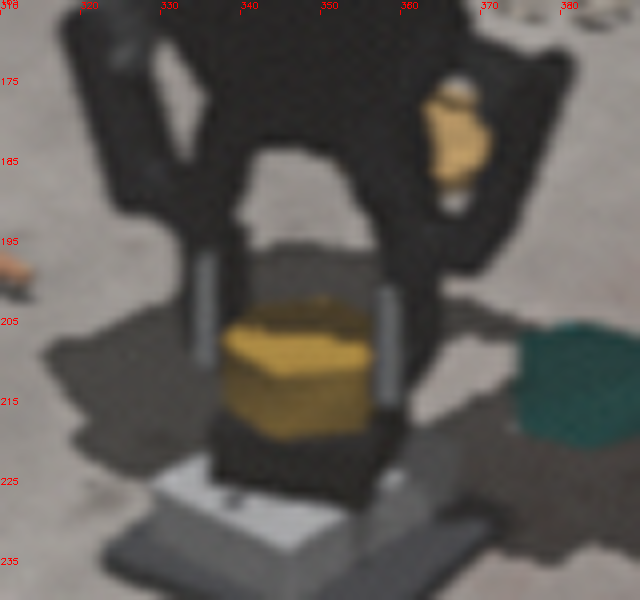

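```bash
python3 -m crank '0 0 0 0 0 0 180;0 0 0 0 0 0 180;0 0 0 0 0 0 180;0 0 0 0 0 0 180' 40
python3 - <<'E'
from h import *
crop(viewer.read_camera("scene"),325,185,50,45,14,"s10.png")
E
```

```text
time: 12.62
tool_pos: [0.4868, -0.0293, 0.0534]
tcp_rot: [1.889, 2.51, -0.0]
wrist_force: [-1.6, -1.3, 5.9]
width: 0.508
```

View pics/s10.png

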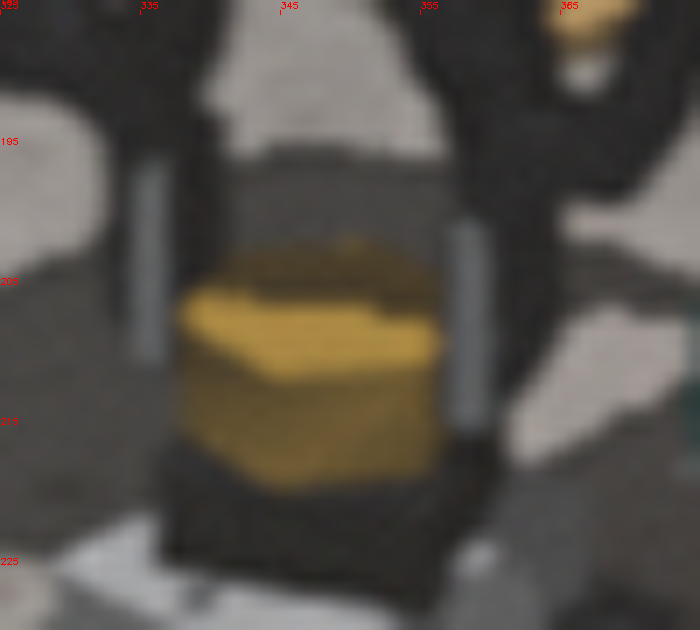

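```bash
python3 -m crank '0 0 0 0 0 0 100;0 0 0 0 0 0 100;0 0 0 0 0 0.08 100;0 0 0 0 0 0.08 100;0 0 0 0 0 0.08 180;0 0 0 0 0 0.08 180;0 0 0 0 0 0.08 180;0 0 0 0 0 0.08 180' 40
```

```text
time: 13.68
tool_pos: [0.4869, -0.0291, 0.0534]
tcp_rot: [1.988, 2.432, 0.0]
wrist_force: [-0.8, 0.4, 2.2]
width: 0.506
```

```bash
python3 -m crank '0 0 -5 0 0 0 180;0 0 -15 0 0 0 180;0 0 -30 0 0 0 180;0 0 -30 0 0 0 180' 50;python3 plan.py .4873 -.0293 .17 n .6091 -.2645 .17 -.435
python3 - <<'E'
from h import *
crop(viewer.read_camera("scene"),315,170,70,60,10,"s11.png")
E
```

```text
time: 14.18
tool_pos: [0.4885, -0.0294, 0.0853]
tcp_rot: [1.986, 2.429, 0.003]
wrist_force: [0.2, -0.4, -1.0]
width: 0.507
t 14.18 tcp [488.5 -29.4  85.3] phi 0.200 q1 -0.11 q6 -0.31 F [ 0.2 -0.4 -1. ] w 0.507
-> [  0.2  -0.8 -84.7] [ 0.004  0.001 -0.   ]
-> [-254.5   71.8  -84.1] [ 0.004 -0.     0.635]
```

View pics/s11.png

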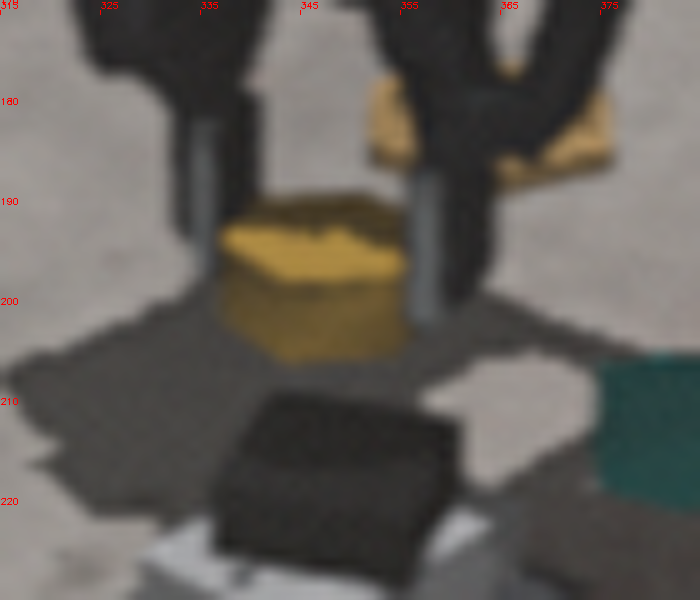

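```bash
python3 -m crank '0 0 -30 0 0 0 180;0 0 -60 0 0 0 180;-20 6 -65 0 0 0.05 180;-55 16 -65 0 0 0.15 180;-95 27 -65 0 0 0.25 180;-135 38 -65 0 0 0.35 180;-175 50 -65 0 0 0.45 180;-215 61 -65 0 0 0.55 180;-242 69 -65 0 0 0.635 180;-254 72 -65 0 0 0.635 180;-254 72 -65 0 0 0.635 180;-254 72 -40 0 0 0.635 180;-254 72 -5 0 0 0.635 180;-254 72 25 0 0 0.635 180;-254 72 45 0 0 0.635 180;-254 72 52 0 0 0.635 180;-254 72 52 0 0 0.635 180;-254 72 52 0 0 0.635 180';python3 plan.py .6091 -.2645 .0075 -.435
python3 - <<'E'
from h import *
crop(viewer.read_camera("scene"),320,140,80,70,9,"s12.png")
crop(viewer.read_camera("top"),290,195,70,60,8,"t12.png")
E
```

```text
time: 16.48
tool_pos: [0.609, -0.2643, 0.0329]
tcp_rot: [2.646, 1.689, 0.002]
wrist_force: [0.2, -0.2, -1.1]
width: 0.505
t 16.48 tcp [ 609.  -264.3   32.9] phi -0.435 q1 -0.45 q6 -0.01 F [ 0.2 -0.2 -1.1] w 0.505
-> [-0.1  0.1 25.4] [0.003 0.    0.   ]
```

View pics/s12.png

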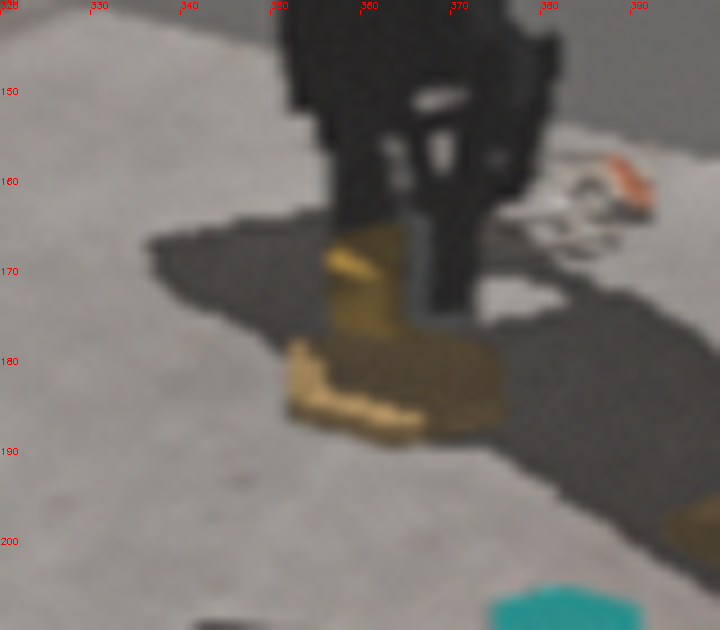

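View pics/t12.png

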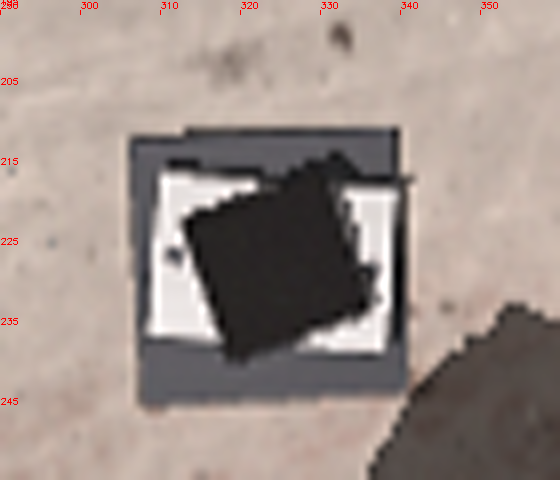

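```bash
python3 -m crank '0 0 12 0 0 0 180;0 0 20 0 0 0 180;0 0 23 0 0 0 180;0 0 25 0 0 0 180;0 0 26 0 0 0 180;0 0 26 0 0 0 180';python3 plan.py .6091 -.2645 .0075 -.435
python3 - <<'E'
from fit import *
c=viewer.read_camera("scene")
crop(c,330,150,70,60,10,"s13.png")
E
```

```text
time: 17.32
tool_pos: [0.6067, -0.2633, 0.0075]
tcp_rot: [-2.646, -1.689, 0.003]
wrist_force: [-8.4, 3.9, 14.3]
width: 0.502
t 17.32 tcp [ 606.7 -263.3    7.5] phi -0.435 q1 -0.45 q6 -0.01 F [-8.4  3.9 14.3] w 0.502
-> [-0.1  2.7 -0. ] [-0.003  0.     0.   ]
```

View pics/s13.png

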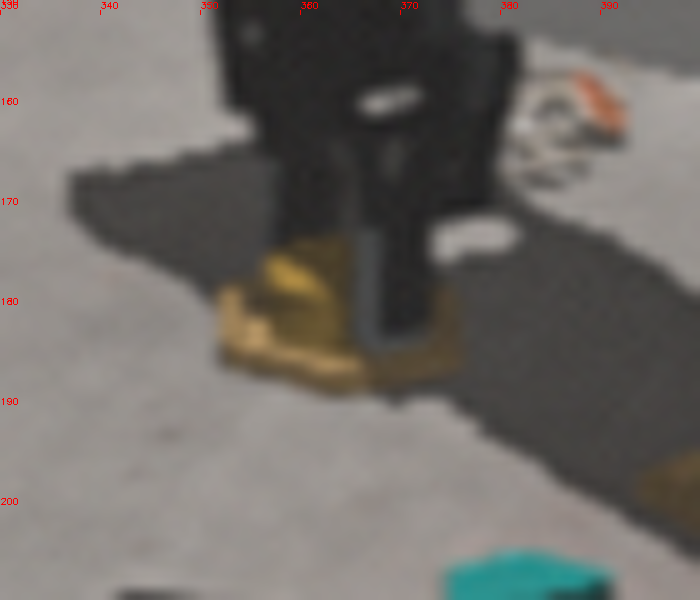

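```bash
python3 -m crank '0 0 0 0 0 0 110;0 0 0 0 0 0 90;0 0 -2 0 0 0 70;0 0 -15 0 0 0 60;0 0 -50 0 0 0 30;0 0 -100 0 0 0 0;0 0 -140 0 0 0 0;0 0 -140 0 0 0 0'
python3 - <<'E'
from fit import *
c=viewer.read_camera("top")
print(fit(c,C([(184,218),(320,165),(374,308),(235,362)],8,290,195),rect(.046,.046),.05,np.pi/2))
E
python3 plan.py .488 -.0305 .14 .345
```

```text
time: 18.38
tool_pos: [0.6113, -0.2654, 0.1518]
tcp_rot: [2.641, 1.685, 0.009]
wrist_force: [0.0, -0.7, -0.1]
width: 1.002
(array([ 0.486837  , -0.03062876,  0.37473216]), np.float64(0.44729738656571727))
t 18.43 tcp [ 609.6 -264.7  148.8] phi -0.435 q1 -0.45 q6 -0.01 F [-0.4  0.6 -0.2] w 0.998
-> [ 161.1 -209.     7.6] [ 0.006  0.002 -0.78 ]
```

```bash
python3 -m crank '30 -39 0 0 0 -0.15 0;65 -84 0 0 0 -0.3 0;100 -130 0 0 0 -0.45 0;135 -175 0 0 0 -0.6 0;160 -210 7 0 0 -0.75 0;160 -210 7 0 0 -0.81 0;160 -210 7 0 0 -0.81 0'; python3 plan.py .4868 -.0306 .0335 .375
python3 - <<'E'
from h import *
crop(viewer.read_camera("scene"),330,150,70,60,10,"s14.png")
crop(viewer.read_camera("top"),390,155,60,50,10,"t14.png")
E
```

```text
time: 19.3
tool_pos: [0.4835, -0.0296, 0.1371]
tcp_rot: [-1.767, -2.595, 0.002]
wrist_force: [-0.2, -0.0, 0.4]
width: 1.001
t 19.30 tcp [483.5 -29.6 137.1] phi 0.375 q1 -0.11 q6 -0.49 F [-0.2 -0.   0.4] w 1.001
-> [ -2.2   2.9 103.6] [-0.002 -0.001  0.   ]
```

View pics/s14.png

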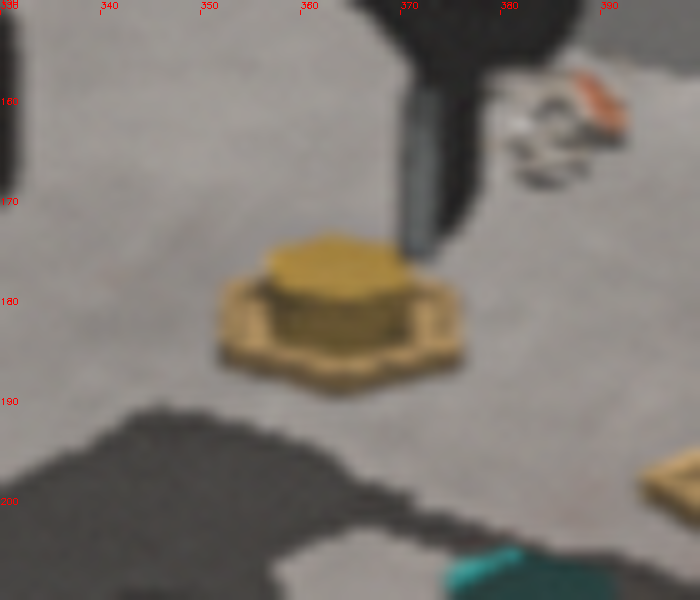

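View pics/t14.png

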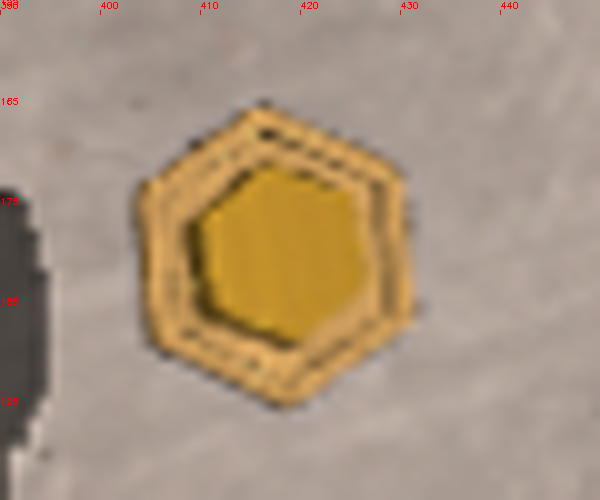

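The die (417.6,179.7) lies flat and central in the hex nest. Next is the pad.

```bash
python3 -m crank '-2 3 40 0 0 0 0;-2 3 70 0 0 0 0;-2 3 92 0 0 0 0;-2 3 102 0 0 0 0;-2 3 103 0 0 0 30;-2 3 103 0 0 0 60;-2 3 103 0 0 0 60;-2 3 103 0 0 0 60'; python3 plan.py .4868 -.0306 .0335 .375
python3 - <<'E'
from h import *
crop(viewer.read_camera("scene"),310,180,80,65,9,"s15.png")
E
```

```text
time: 20.4
tool_pos: [0.4889, -0.031, 0.0361]
tcp_rot: [1.768, 2.595, 0.001]
wrist_force: [-0.1, 0.4, -0.7]
width: 0.765
t 20.40 tcp [488.9 -31.   36.1] phi 0.375 q1 -0.11 q6 -0.49 F [-0.1  0.4 -0.7] w 0.765
-> [ 1.2 -1.8  2.6] [0.001 0.001 0.   ]
```

View pics/s15.png

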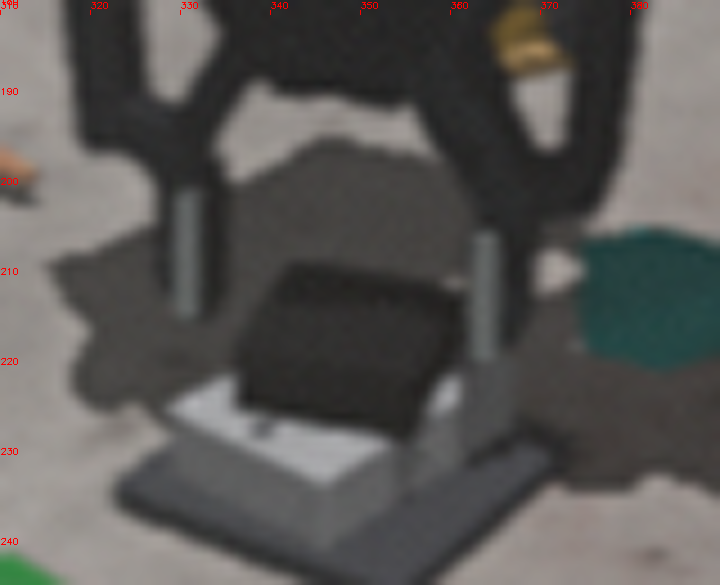

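```bash
python3 -m crank '1 -1 1 0 0 0 60;1 -2 2.5 0 0 0 75;1 -2 2.5 0 0 0 90;1 -2 2.5 0 0 0 105;1 -2 2.5 0 0 0 130;1 -2 2.5 0 0 0 150;1 -2 2.5 0 0 0 150;1 -2 2.5 0 0 0 150' 40; python3 plan.py .4868 -.0306 .0335 .375
```

```text
time: 21.45
tool_pos: [0.4865, -0.0308, 0.0331]
tcp_rot: [1.768, 2.596, 0.0]
wrist_force: [0.5, 1.1, 3.0]
width: 0.53
t 21.45 tcp [486.5 -30.8  33.1] phi 0.375 q1 -0.11 q6 -0.49 F [0.5 1.1 3. ] w 0.530
-> [ 0.1  0.4 -0.4] [0.001 0.    0.   ]
```

```bash
python3 -m crank '0 0 -5 0 0 0 150;0 0 -15 0 0 0 150;0 0 -35 0 0 0 150;0 0 -35 0 0 0 150';python3 plan.py .4466 -.2568 .13 -.276
python3 - <<'E'
from h import *
crop(viewer.read_camera("scene"),310,170,80,70,9,"s16.png")
E
```

```text
time: 21.95
tool_pos: [0.4878, -0.0309, 0.0697]
tcp_rot: [1.766, 2.594, 0.003]
wrist_force: [0.7, 0.1, -1.6]
width: 0.527
t 21.95 tcp [487.8 -30.9  69.7] phi 0.375 q1 -0.11 q6 -0.49 F [ 0.7  0.1 -1.6] w 0.527
-> [-195.2 -120.8  -60.4] [0.004 0.001 0.651]
```

View pics/s16.png

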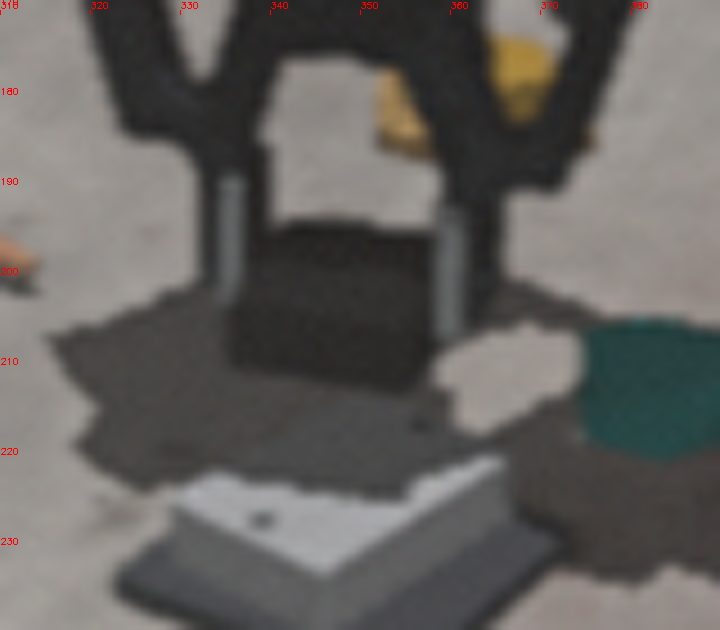

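```bash
python3 -m crank '0 0 -30 0 0 0 150;0 0 -60 0 0 0 150;-20 -12 -60 0 0 0.07 150;-55 -34 -60 0 0 0.18 150;-90 -56 -60 0 0 0.3 150;-125 -77 -60 0 0 0.42 150;-160 -99 -60 0 0 0.54 150;-185 -114 -60 0 0 0.65 150;-195 -121 -60 0 0 0.65 150;-195 -121 -60 0 0 0.65 150;-195 -121 -30 0 0 0.65 150;-195 -121 5 0 0 0.65 150;-195 -121 30 0 0 0.65 150;-195 -121 38 0 0 0.65 150;-195 -121 38 0 0 0.65 150;-195 -121 38 0 0 0.65 150';python3 plan.py .4466 -.2568 .0072 -.276
python3 - <<'E'
from h import *
crop(viewer.read_camera("scene"),370,160,80,65,9,"s17.png")
crop(viewer.read_camera("top"),290,195,70,60,8,"t17.png")
E
```

```text
time: 24.0
tool_pos: [0.446, -0.2568, 0.031]
tcp_rot: [2.503, 1.896, 0.001]
wrist_force: [0.3, -0.1, -0.1]
width: 0.525
t 24.00 tcp [ 446.  -256.8   31. ] phi -0.274 q1 -0.57 q6 -0.30 F [ 0.3 -0.1 -0.1] w 0.525
-> [ 0.2  0.5 23.8] [0.002 0.001 0.002]
```

View pics/s17.png

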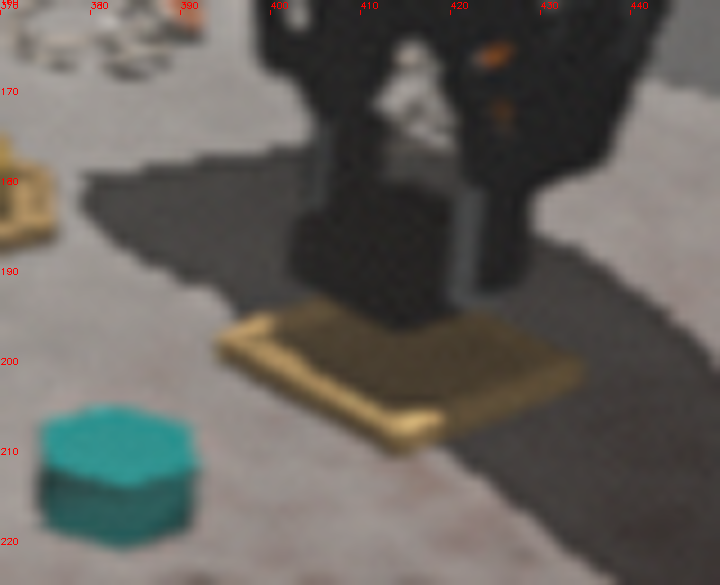

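View pics/t17.png

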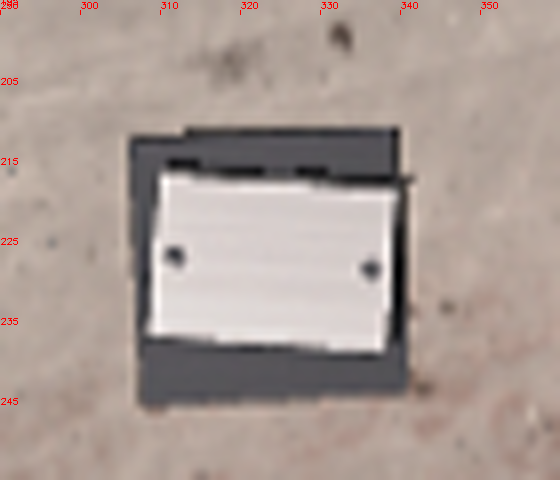

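```bash
python3 -m crank '0 1 12 0 0 0 150;0 1 19 0 0 0 150;0 1 22 0 0 0 150;0 1 23.5 0 0 0 150;0 1 24 0 0 0 150;0 1 24 0 0 0 150';python3 plan.py .4466 -.2568 .0072 -.276
python3 - <<'E'
from fit import *
crop(viewer.read_camera("scene"),370,160,80,65,9,"s18.png")
print(fit(viewer.read_camera("top"),C([(162,170),(400,188),(386,352),(148,335)],8,290,195),rect(.05,.074),.03,np.pi))
E
```

```text
time: 24.85
tool_pos: [0.445, -0.2563, 0.007]
tcp_rot: [-2.503, -1.894, 0.001]
wrist_force: [-7.2, 4.1, 14.9]
width: 0.528
t 24.85 tcp [ 445.  -256.3    7. ] phi -0.275 q1 -0.57 q6 -0.30 F [-7.2  4.1 14.9] w 0.528
-> [-0.   1.6 -0.2] [-0.003 -0.001  0.001]
(array([ 0.48727748, -0.02989446, -0.0626705 ]), np.float64(0.28137844123039935))
```

View pics/s18.png

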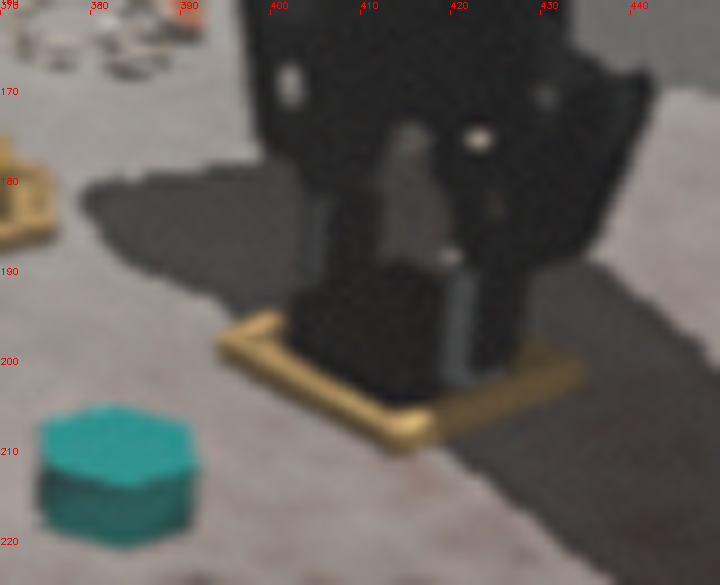

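```bash
python3 -m crank '0 0 0 0 0 0 90;0 0 0 0 0 0 70;0 0 -2 0 0 0 60;0 0 -15 0 0 0 40;0 0 -50 0 0 0 10;0 0 -100 0 0 0 0;0 0 -130 0 0 0 0;0 0 -130 0 0 0 0'; python3 plan.py .4873 -.0299 .135 -.063
```

```text
time: 25.95
tool_pos: [0.4484, -0.2584, 0.1401]
tcp_rot: [2.499, 1.891, 0.004]
wrist_force: [-0.6, 0.2, -0.8]
width: 1.002
t 25.95 tcp [ 448.4 -258.4  140.1] phi -0.275 q1 -0.57 q6 -0.30 F [-0.6  0.2 -0.8] w 1.002
-> [230.5 -24.6   4.4] [ 0.007  0.003 -0.212]
```

```bash
python3 -m crank '50 -5 0 0 0 -0.1 0;105 -11 0 0 0 -0.2 0;160 -17 0 0 0 -0.212 0;210 -22 0 0 0 -0.212 0;231 -25 0 0 0 -0.212 0;231 -25 0 0 0 -0.212 0;231 -25 0 0 0 -0.212 0'; python3 plan.py .4873 -.0299 .0135 -.063
python3 - <<'E'
from h import *
crop(viewer.read_camera("scene"),370,160,80,65,9,"s19.png")
crop(viewer.read_camera("top"),385,217,60,55,9,"t19.png")
E
```

```text
time: 26.82
tool_pos: [0.4839, -0.0281, 0.1351]
tcp_rot: [-2.29, -2.15, 0.002]
wrist_force: [-0.3, -0.2, 0.5]
width: 1.002
t 26.82 tcp [483.9 -28.1 135.1] phi -0.063 q1 -0.11 q6 -0.05 F [-0.3 -0.2  0.5] w 1.002
-> [ -1.6   3.7 121.6] [-0.001  0.     0.   ]
```

View pics/s19.png

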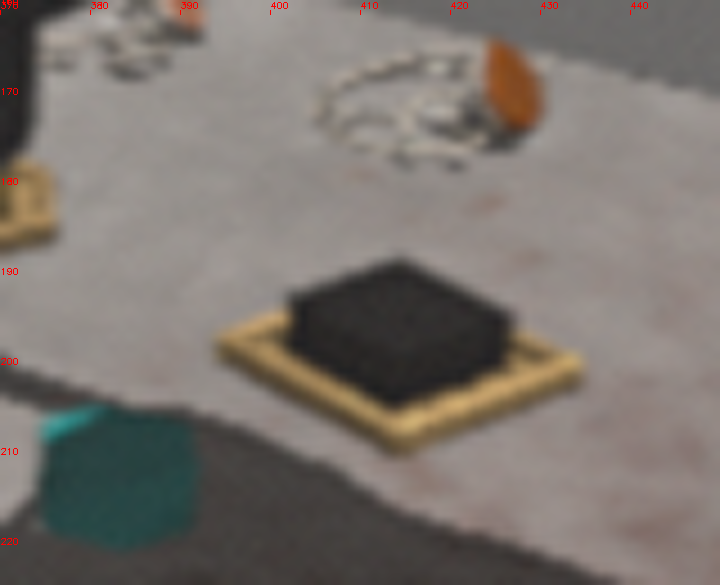

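View pics/t19.png

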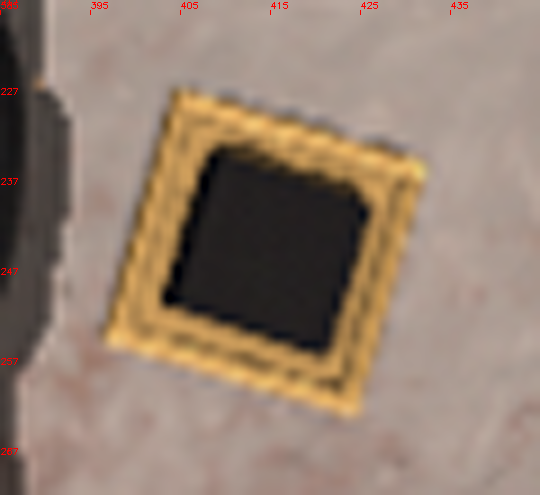

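```bash
python3 -m crank '-2 3 40 0 0 0 0;-2 3 80 0 0 0 0;-2 3 108 0 0 0 0;-2 3 118 0 0 0 0;-2 3 119 0 0 0 30;-2 3 119 0 0 0 45;-2 3 119 0 0 0 45;-2 3 119 0 0 0 45' 70; python3 plan.py .4873 -.0299 .0135 -.063
python3 - <<'E'
from h import *
crop(viewer.read_camera("scene"),310,185,80,65,9,"s20.png")
E
```

```text
time: 27.92
tool_pos: [0.4881, -0.0299, 0.0177]
tcp_rot: [2.289, 2.15, 0.002]
wrist_force: [-0.8, 0.0, 0.2]
width: 0.821
t 27.93 tcp [488.1 -29.9  17.7] phi -0.063 q1 -0.11 q6 -0.05 F [-0.8  0.   0.2] w 0.821
-> [-0.  -0.9  4.2] [0.002 0.    0.   ]
```

View pics/s20.png

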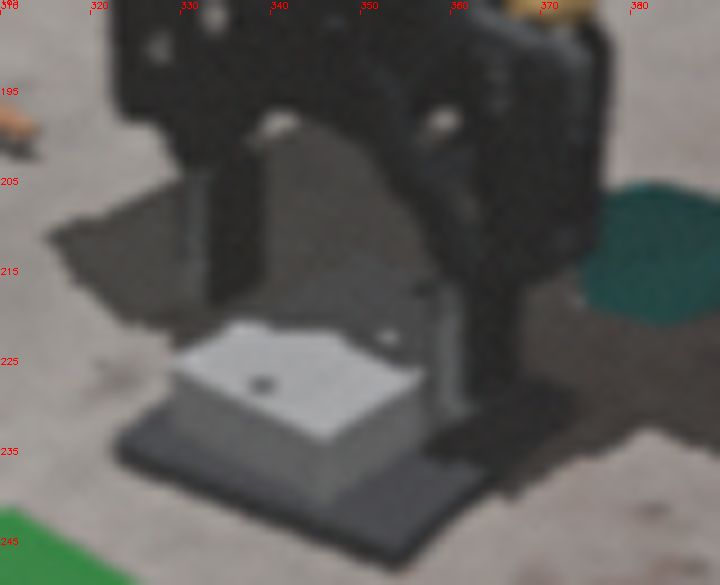

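```bash
python3 -m crank '0 -1 2 0 0 0 50;0 -1 4.5 0 0 0 65;0 -1 4.5 0 0 0 80;0 -1 4.5 0 0 0 95;0 -1 4.5 0 0 0 120;0 -1 4.5 0 0 0 150;0 -1 4.5 0 0 0 150;0 -1 4.5 0 0 0 150' 70; python3 plan.py .4873 -.0299 .0135 -.063
```

```text
time: 28.98
tool_pos: [0.4867, -0.0299, 0.0127]
tcp_rot: [2.29, 2.15, 0.0]
wrist_force: [-2.2, -0.5, 5.2]
width: 0.569
t 28.98 tcp [486.7 -29.9  12.7] phi -0.063 q1 -0.11 q6 -0.05 F [-2.2 -0.5  5.2] w 0.569
-> [ 0.   0.6 -0.8] [ 0.  0. -0.]
```

```bash
python3 -m crank '0 0 -5 0 0 0 150;0 0 -15 0 0 0 150;0 0 -35 0 0 0 150;0 0 -35 0 0 0 150';python3 plan.py .5951 .2032 .13 -.044
python3 - <<'E'
from h import *
crop(viewer.read_camera("scene"),310,180,80,65,9,"s21.png")
E
```

```text
time: 29.48
tool_pos: [0.4879, -0.03, 0.0487]
tcp_rot: [2.288, 2.149, 0.004]
wrist_force: [0.6, 0.8, -4.8]
width: 0.565
t 29.48 tcp [487.9 -30.   48.7] phi -0.063 q1 -0.11 q6 -0.05 F [ 0.6  0.8 -4.8] w 0.565
-> [239.5  92.6 -81. ] [ 0.004  0.    -0.019]
```

View pics/s21.png

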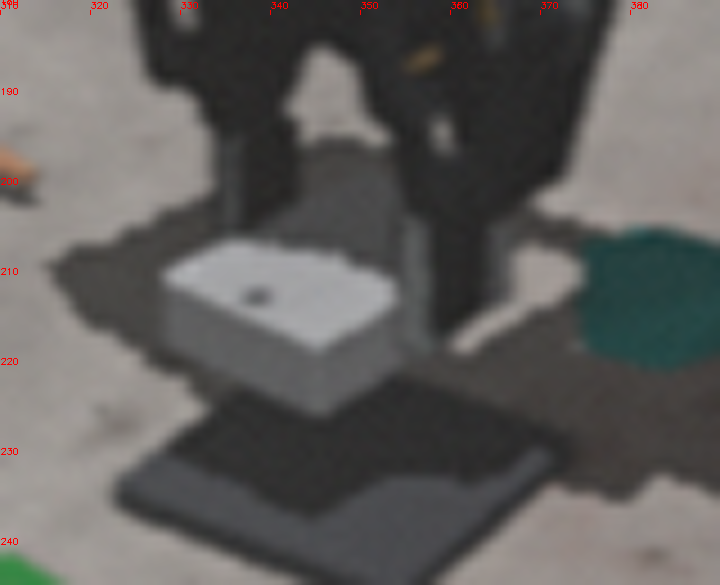

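Run:
```python
from h import *
c=viewer.read_camera("top");s=viewer.read_camera("scene")
for z in (0,.05,.1,.15,.2,.25,.3): 
    p=unproj(c,[190,195],z); print(z,p.round(3),proj(s,p).round(0))
cv2.imwrite("pics/t21.png",cv2.resize(c["pixels"][100:300,60:320,::-1],None,fx=3,fy=3))
```

```text
0 [[0.563 0.31  0.   ]] [[197. 301.]]
0.05 [[0.559 0.294 0.05 ]] [[201. 275.]]
0.1 [[0.556 0.278 0.1  ]] [[205. 248.]]
0.15 [[0.552 0.262 0.15 ]] [[209. 219.]]
0.2 [[0.549 0.247 0.2  ]] [[214. 189.]]
0.25 [[0.546 0.231 0.25 ]] [[219. 157.]]
0.3 [[0.542 0.215 0.3  ]] [[224. 124.]]
```

View pics/t21.png

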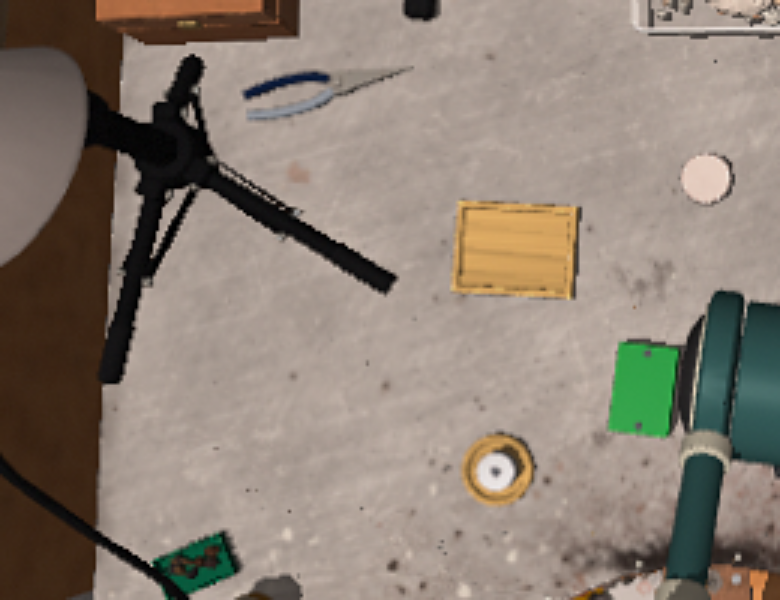

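```bash
python3 -m crank '0 0 -25 0 0 0 150;0 0 -55 0 0 0 150;0 0 -80 0 0 0 150;20 8 -80 0 0 0 150;50 19 -80 0 0 0 150;85 33 -80 0 0 0 150;120 46 -80 0 0 0 150;155 60 -80 0 0 -0.01 150;190 73 -80 0 0 -0.02 150;220 85 -80 0 0 -0.02 150;236 91 -80 0 0 -0.02 150;240 93 -80 0 0 -0.02 150;240 93 -80 0 0 -0.02 150;240 93 -55 0 0 -0.02 150;240 93 -25 0 0 -0.02 150;240 93 5 0 0 -0.02 150;240 93 18 0 0 -0.02 150;240 93 18 0 0 -0.02 150;240 93 18 0 0 -0.02 150';python3 plan.py .5951 .2032 .0068 -.044
python3 - <<'E'
from h import *
crop(viewer.read_camera("scene"),190,215,90,75,8,"s22.png")
E
```

```text
time: 32.0
tool_pos: [0.5956, 0.2039, 0.0308]
tcp_rot: [2.268, 2.172, 0.004]
wrist_force: [-0.4, 0.3, -4.3]
width: 0.565
t 32.00 tcp [595.6 203.9  30.8] phi -0.043 q1 0.29 q6 0.33 F [-0.4  0.3 -4.3] w 0.565
-> [-0.7 -0.5 24. ] [ 0.002 -0.001  0.001]
```

View pics/s22.png

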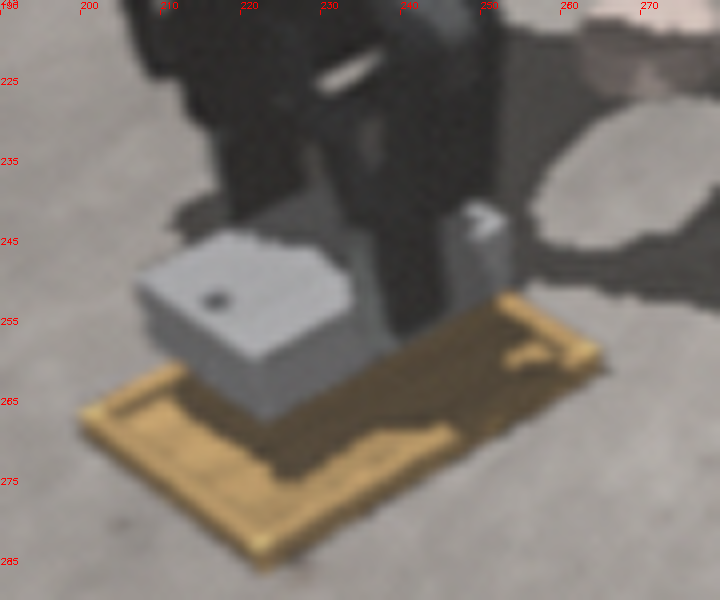

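```bash
python3 -m crank '0 0 12 0 0 0 150;0 0 19 0 0 0 150;0 0 22 0 0 0 150;0 0 23.5 0 0 0 150;0 0 24 0 0 0 150;0 0 24 0 0 0 150';python3 plan.py .5951 .2032 .0068 -.044
python3 - <<'E'
from h import *
crop(viewer.read_camera("scene"),190,215,90,75,8,"s23.png")
E
```

```text
time: 32.8
tool_pos: [0.5934, 0.2036, 0.0067]
tcp_rot: [-2.268, -2.173, 0.003]
wrist_force: [-6.3, -1.6, 7.2]
width: 0.564
t 32.80 tcp [593.4 203.6   6.7] phi -0.043 q1 0.29 q6 0.33 F [-6.3 -1.6  7.2] w 0.564
-> [-0.4  1.7 -0.1] [-0.002  0.001  0.001]
```

View pics/s23.png

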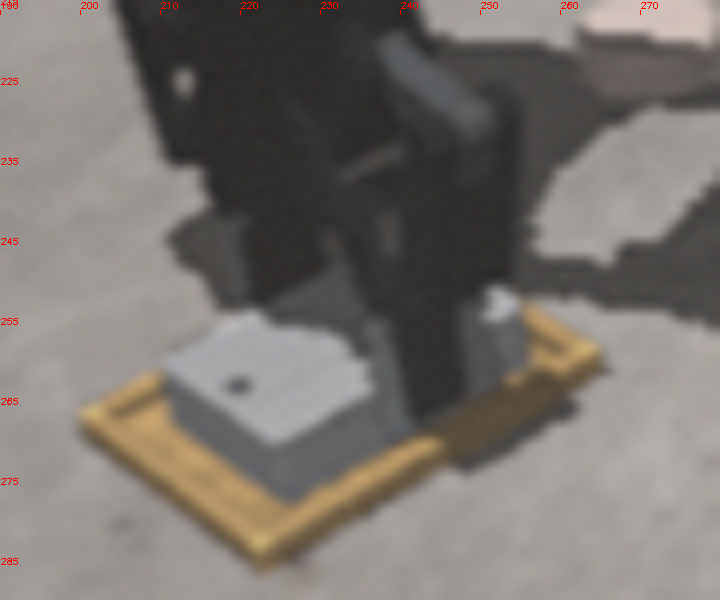

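```bash
python3 -m crank '0 0 0 0 0 0 85;0 0 0 0 0 0 70;0 0 -2 0 0 0 55;0 0 -12 0 0 0 40;0 0 -45 0 0 0 10;0 0 -100 0 0 0 0;0 0 -160 0 0 0 0;-55 -20 -180 0 0 0 0;-110 -40 -180 0 0 0 0;-165 -60 -180 0 0 0 0;-220 -80 -180 0 0 0 0;-220 -80 -180 0 0 0 0;-220 -80 -180 0 0 0 0'
python3 - <<'E'
from fit import *
c=viewer.read_camera("top");s=viewer.read_camera("scene")
cv2.imwrite("pics/sF.png",s["pixels"][...,::-1])
cv2.imwrite("pics/tF.png",c["pixels"][...,::-1])
crop(c,202,157,60,50,10,"t23.png")
E
```

```text
time: 34.48
tool_pos: [0.5054, -0.0125, 0.1861]
tcp_rot: [2.269, 2.171, 0.002]
wrist_force: [-0.2, 0.5, 0.1]
width: 1.002
```

View pics/sF.png

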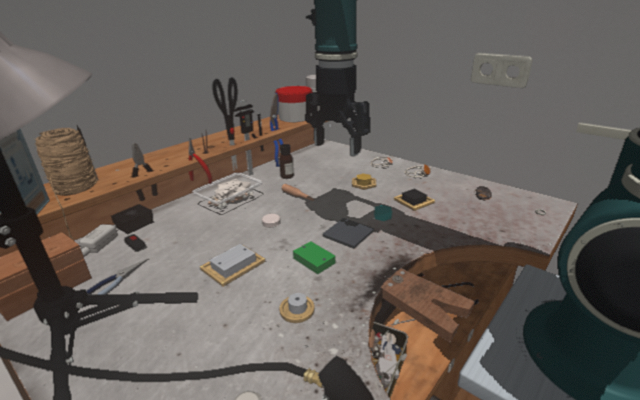

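View pics/tF.png

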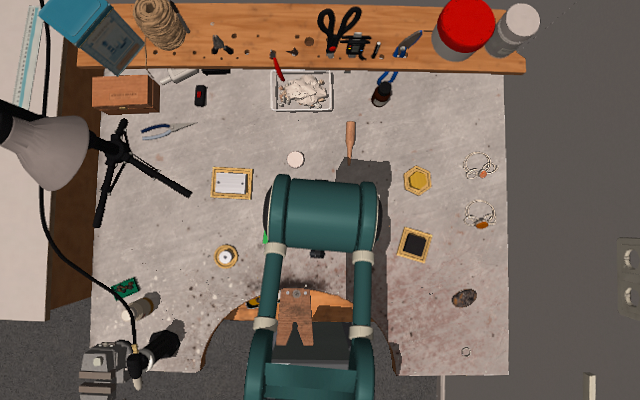

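View pics/t23.png

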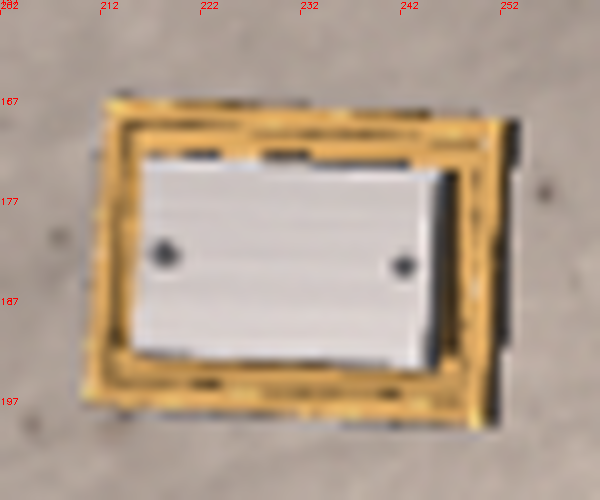

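All four parts lie flat in their own nests. The clamp (350,140) and tablet (296,159) have not moved, and the gripper hangs clear of everything, so I'll hand in.

Run:
```python
from h import *
c=viewer.read_camera("top")
def m(n,a,b): print(n,(np.linalg.norm((a-b)[:2])*1000).round(1),"mm")
m("platen",unproj(c,C:=np.array([[288,263]])/10-.5+[202,157],.024)[0],np.array([.5951,.2032,0]))
m("die",unproj(c,[417.6,179.7],.024)[0],np.array([.6091,-.2645,0]))
m("pad",unproj(c,np.array([[267,252]])/9-.5+[385,217],.024)[0],np.array([.4466,-.2568,0]))
print(read_state()["joint_vel"].round(3)); print(job.finish_job())
```

```text
platen 2.0 mm
die 2.5 mm
pad 3.9 mm
[ 0.005  0.005  0.    -0.003 -0.    -0.001]
the job is handed in; nothing more can be done
None
```

I took the stack apart from the top: disc, die, pad, then platen. Each part now lies flat, same way up, in the nest of its own outline, and I handed the job in at about 34.5 s of the 107 s allowed.

- **Placement:** measured from the camera pictures, the parts lie about 1 mm (disc), 2.5 mm (die), 4 mm (pad) and 2 mm (platen) from their nest centres, against the 13 mm limit.
- **Rest of the scene:** the ring clamp and borax tablet look unmoved by eye in the last picture. The gripper was open and clear, with the arm nearly still. I left the green block and teal hexagon alone as decoys.
- **One check disagreed:** the gripper closed to 43 mm on the die instead of 40 mm. I regripped once, turned 0.08 rad, and it read the same. The die was held slightly skewed, but it was lifted level and landed flat, and the nest clearance allows for that turn.
- **Touchdown force:** setting the parts down pressed on the nest floors with about 7 to 15 N upward at the wrist, well under the limits.

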